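# Hang the parts caddy on the bench cleat

## Robot

A 6-joint arm with a two-finger parallel gripper is mounted at the origin on the work surface. World frame = base frame: x ahead of the robot, y to its left, z up, the work surface at z = 0. Lengths are in m, angles in rad, forces in N, time in s.
With the tool pointing down it reaches from about 0.325 to 0.775 m from the base axis. Payload 9.3 kg.
Tool frame: the origin (TCP) lies on the centre line of the jaws, within the pads' length; the fingertips stand 11 mm ahead of it and the grasp point (between the pads) lies 8 mm behind it; z points along the fingers, x is the direction in which the jaws open and shut, and the axes are right-handed (so a half turn about z gives the same grasp; the last joint's range is limited). The gripper opens to 85 mm and grips with 20 to 120 N. Pads are 22 mm wide; open, the fingers measure 114 mm over their backs; the gripper's body (76 mm by 85 mm) begins 54 mm behind the grasp point. The pads swing forward as they close: fully open they stand 13 mm farther back than shut.
Start: joints at [-1.449, 0.259, 0.021, 1.334, 0, 1.418], TCP at [0.149, -0.529, 0.242] pointing down, gripper open.
Joint ranges: [-3.04, 3.04], [-0.91, 1.82], [-1.04, 1.36], [-1.92, 1.95], [-1.52, 1.45], [-3.14, 3.14]. Speed limits (rad/s): [2.22, 2.22, 2.79, 3.14, 3.14, 3.14].

## Interface

Orientations are given as a rotation vector (axis times angle).
In Python, from plant import ctrl, optics, spot_in, landmark_of gives the robot as it stands.
- The arm moves only by the shell command python3 -m creep 'ROWS' [FORCE]. ROWS is JSON, one flat list of numbers, 5 for each row, row after row: the shift along the world's x, y, z in cm, then the turn about the world's z in rad, then the closure, from 0 (fully open) to 1 (shut). A call has 1 to 12 rows; each row is the pose to reach, as a shift and turn from the pose measured when the call began; what a row does not reach only later rows make up. A row lasts 1/10 s, in which the tool goes at most 50 mm and 8.59 degrees, less where a joint would pass 70% of its speed; a pose out of reach is approached as far as the arm can. A call with a gripper value outside its range is refused whole. The fingers move at their own pace and stop on an object; FORCE is the grip in N (left out, the last holds). Time passes only in rows, so rows that repeat a pose let the fingers close. It gives the time, the measured TCP pose, the force and the opening at its end, in the units of the state.
- ctrl.get_obs(): the state, without advancing time (a new reading comes with each control period).
- optics.capture(name): name is "side" or "top" or "wrist"; returns a dict with "image" (420x560x3 uint8, red, green, blue), "fx", "fy", "cx", "cy" (pixels), "D" ([k1, k2, p1, p2, k3] as OpenCV has them; the pictures are not rectified), "pose" (4x4, takes a point from camera to world coordinates). Camera axes: x right, y down, z forward; pixel columns grow to the right and rows downward; lengths in m; the calibration is good to about 2 mm. A picture is of the moment at which its call begins. There is no depth.
- ctrl.hand_in(): hands the job in, once; it reports no verdict.
Trained networks look in a picture, given as the dict that the camera call returned (one of the last four; its "shot" number tells which), for a name from the list of things; names that differ only in an ending like _2 or _b are one class to them, and where a whole thing is asked for, a point or a joint stands for the part that bears it (a point fixed in the world has none). Each returns a list of dicts, best first, with "p" (0 to 1); they miss things now and then, are a little off and sometimes report something else, mostly with a low value. They report only what shows in the picture. A call takes as long as a camera call.
- spot_in(picture, name): "location" ([column, row] in pixels, amid what is visible of it).
- landmark_of(picture, name): "location" ([column, row] in pixels: a listed point, or the origin of a listed thing).
The state is a dict: "clock": time; "qpos": joint angles; "dq": joint speeds; "tau": joint torques, N m; "eef_pos": TCP position; "eef_rot": TCP orientation; "wrist_force": force on the tool from outside, world axes, zero at the start; "ft_torque": the same for the moment, N m; "finger_gap": finger opening in m.
Only numpy, scipy, OpenCV 4.12 (cv2) and the standard library are available. Lean on these libraries where they do the work, as an engineer would, in place of code of your own. Each camera call takes 0.05 s, during which the arm holds its last target.

## Task

Two blue parts caddies stand on the bench. Take the one with the angled strip along its back, tip it back by about 20 degrees to bring that strip over the steel cleat of the bench rack, then let it down level so that the strip locks fully home behind the cleat, and leave it hanging there at the middle of the cleat. Do not disturb the plain-backed caddy.

Things in the scene. Friction and masses are not known exactly. Their poses are not given: they have to be found in the camera images.
- caddy (a point): Blue tray 100 (x) by 110 mm with a rear hanging strip, 0.2 to 0.42 kg. Point: middle of its carrying board's grip, 108 mm above its underside, mid-tray; z up, x to the back. Board: upright in the x-z plane, 12 mm thick in y; grip 60 mm long (x), 80 to 125 mm above the underside; pinch it across y from above. Side walls 45 mm high, back wall 102 mm, its rear face at x +50 mm.
- strip (a point): Middle of the lower free edge of that caddy's strip (90 wide, 47 long, 5 mm thick; slopes back and down from the back wall's top, 30 degrees off plumb, open below). From caddy, in its axes: x +81, y 0, z -51 mm. Own z axis: up along the strip, so plumb when the caddy is tipped back 30 degrees; own y: across the tray.
- cleat (a point): Middle of the steel cleat's upper edge (160 long, 142 mm above bench) on the fixed rack. z up, y along it, x towards the rack board. Board face at x +28, rack top z +12 mm. The cleat slopes from its edge down to the board, 30 degrees off plumb: a V groove, mouth 25 mm. Caddy home: level, its x along this x, strip at x +26, z -35 mm (underside 50 mm above bench), back on a lower spacer.
- plain_caddy: The other blue tray, 120 (x) by 110 mm, walls 55 mm high, a like carrying board up to 125 mm, but a low flat back and no strip. Origin: centre of its underside, z up. Leave it where it stands; the two caddies stand left and right of the rack, either way round.

How it is judged:
By the outcome, as a careful person would: the job done as asked, in the order asked, and still so for the second after the job is handed in, with the robot touching nothing.
It also fails if it takes over 51 s, if anything falls off the work surface, if the arm or the gripper's body presses on something with over 40 N, if the wrist force passes 120 N, or if a joint passes its speed limit or range.

## Working session

There is one attempt and no reset: what is moved stays moved. The work goes in short steps, Python scripts to look and compute and a shell command to move; the robot and the scene stay as the last step left them, time stands still between calls to the robot, and variables do not carry over. Pictures are saved under pics/ and viewed, and the job is handed in when it is done.

```bash
ls -la; mkdir -p pics; cat > h.py <<'E'
import sys,numpy as np,cv2
sys.path.insert(0,'.')
from plant import ctrl,optics,spot_in,landmark_of
def K(c): return np.array([[c['fx'],0,c['cx']],[0,c['fy'],c['cy']],[0,0,1.]])
def ray(c,uv):
    n=cv2.undistortPoints(np.array([[uv]],float),K(c),np.array(c['D'],float))[0,0]
    T=np.array(c['pose']); d=T[:3,:3]@np.array([n[0],n[1],1]); return T[:3,3],d/np.linalg.norm(d)
def proj(c,P):
    T=np.linalg.inv(np.array(c['pose'])); r=cv2.Rodrigues(T[:3,:3])[0]
    return cv2.projectPoints(np.array(P,float).reshape(-1,3),r,T[:3,3],K(c),np.array(c['D'],float))[0][:,0]
def atz(c,uv,z):
    o,d=ray(c,uv); return o+d*(z-o[2])/d[2]
def tri(l):
    A=np.zeros((3,3));b=np.zeros(3)
    for c,uv in l:
        o,d=ray(c,uv);M=np.eye(3)-np.outer(d,d);A+=M;b+=M@o
    p=np.linalg.solve(A,b); return p,[np.linalg.norm((np.eye(3)-np.outer(d,d))@(p-o)) for o,d in [ray(c,u) for c,u in l]]
def save(c,n): cv2.imwrite('pics/'+n,c['image'][:,:,::-1])
E
python3 - <<'E'
from h import *
np.set_printoptions(precision=4,suppress=True)
cs={n:optics.capture(n) for n in('side','top','wrist')}
for n,c in cs.items():
    save(c,'a_%s.png'%n); print(n,np.array(c['pose'])[:3].round(3).tolist())
    for t in('caddy','strip','cleat','plain_caddy'):
        print(t,[(np.round(d['location'],1).tolist(),round(d['p'],2)) for d in landmark_of(c,t)][:3])
E
```

```text
total 12
drwxr-xr-x  3 agent agent 4096 Dec  7 07:01 .
drwxr-xr-x 23 root  root  4096 Dec  7 07:01 ..
drwxr-xr-x  2 agent agent 4096 Dec  7 07:01 pics
side [[-0.832, -0.336, 0.442, 0.091], [-0.555, 0.521, -0.649, 0.679], [-0.013, -0.785, -0.62, 0.742]]
caddy [([247.7, 318.2], 0.7)]
strip [([225.1, 312.9], 0.91)]
cleat [([225.8, 199.2], 0.9)]
plain_caddy [([375.4, 194.8], 0.64), ([227.6, 201.9], 0.33)]
top [[-0.017, -0.987, 0.157, 0.388], [-1.0, 0.013, -0.026, 0.024], [0.023, -0.157, -0.987, 1.087]]
caddy [([157.7, 270.5], 0.85)]
strip [([174.6, 238.8], 0.95)]
cleat [([253.7, 172.9], 0.97), ([158.7, 268.3], 0.61)]
plain_caddy [([400.1, 264.9], 0.65)]
wrist [[0.271, -0.921, -0.281, 0.221], [-0.962, -0.26, -0.078, -0.51], [-0.001, 0.291, -0.957, 0.374]]
caddy []
strip []
cleat []
plain_caddy []
```

View pics/a_side.png

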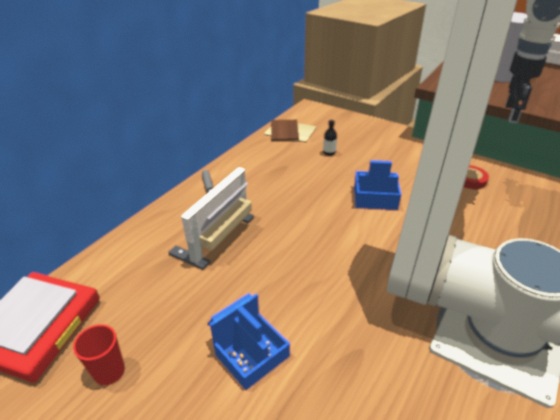

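View pics/a_top.png

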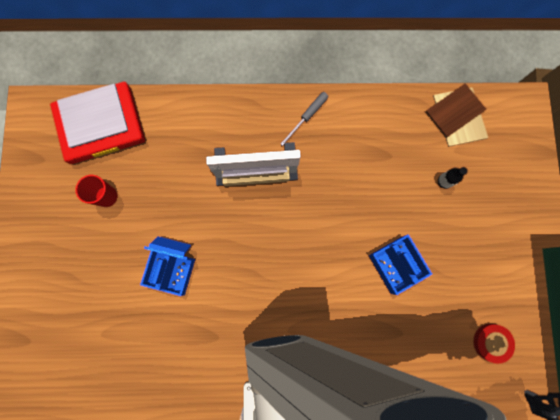

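```bash
python3 - <<'E'
from h import *
np.set_printoptions(precision=4,suppress=True)
s=optics.capture('side');t=optics.capture('top')
L={}
for n in('caddy','strip','cleat','plain_caddy'):
    l=[]
    for c in (s,t):
        d=landmark_of(c,n)
        if d: l.append((c,d[0]['location']))
    print(n,*tri(l),[np.round(u,1).tolist() for _,u in l])
    zz={'caddy':.108,'strip':.057,'cleat':.142,'plain_caddy':0}[n]
    print([atz(c,u,zz) for c,u in l])
for c,n,(x0,y0,w) in((s,'s',(180,270,130)),(t,'t',(120,215,100)),(t,'tc',(190,130,120)),(s,'sc',(160,160,110))):
    im=c['image'][y0:y0+w*3//4,x0:x0+w]
    cv2.imwrite('pics/b_%s.png'%n,cv2.resize(im,(800,600),interpolation=cv2.INTER_CUBIC)[:,:,::-1])
o=ctrl.get_obs();print(o['clock'],o['eef_pos'],o['eef_rot'],o['finger_gap'])
E
```

```text
caddy [0.4042 0.3144 0.1071] [np.float64(0.0026008217483094484), np.float64(0.0026008217483094375)] [[249.9, 322.6], [157.8, 269.6]]
[array([0.4013, 0.3139, 0.108 ]), array([0.4064, 0.3155, 0.108 ])]
strip [0.4849 0.2917 0.0548] [np.float64(0.003946868788493284), np.float64(0.003946868788493365)] [[226.3, 312.9], [173.3, 238.1]]
[array([0.4798, 0.2915, 0.057 ]), array([0.4881, 0.2933, 0.057 ])]
cleat [0.646  0.0781 0.132 ] [np.float64(0.0015135162028595602), np.float64(0.0015135162028593965)] [[226.2, 201.9], [253.8, 170.4]]
[array([0.6353, 0.0875, 0.142 ]), array([0.6446, 0.0783, 0.142 ])]
plain_caddy [0.1454 0.5121 0.618 ] [np.float64(1.8106948842511497e-17)] [[375.6, 194.9]]
[array([ 0.4144, -0.318 ,  0.    ])]
1.25 [ 0.1493 -0.5294  0.2423] [-2.5048  1.8962  0.    ] 0.08559002336335254
```

View pics/b_s.png

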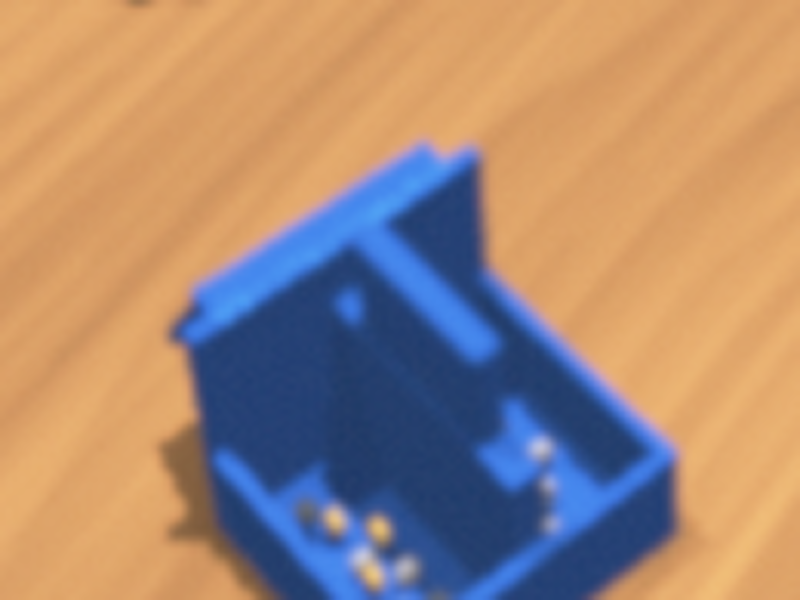

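View pics/b_t.png

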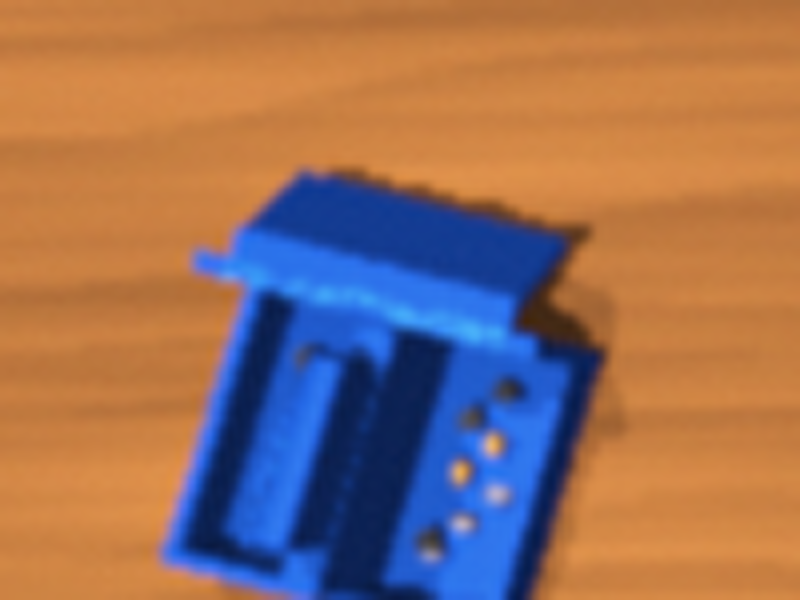

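View pics/b_tc.png

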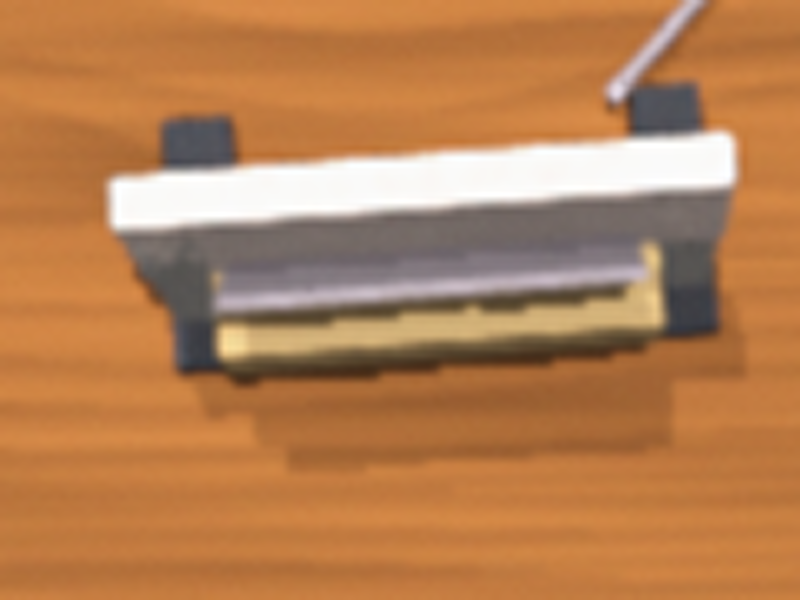

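View pics/b_sc.png

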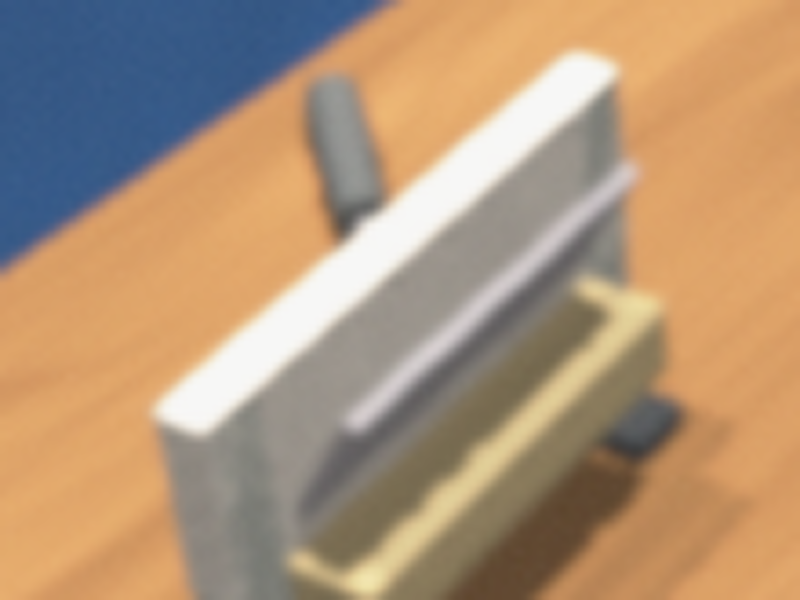

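```bash
python3 - <<'E'
from h import *
np.set_printoptions(precision=4,suppress=True)
s=optics.capture('side');t=optics.capture('top')
f=lambda d:(np.degrees(np.arctan2(d[1],d[0])),np.linalg.norm(d[:2]))
a=atz(t,(158.1,236.9),.057);b=atz(t,(190.6,244.4),.057)
print('strip edge',a,b,(a+b)/2,f(a-b))
a=atz(t,(195.4,258.7),.045);b=atz(t,(140.8,284.8),.045)
print('tray diag',a,b,(a+b)/2,f(a-b))
a=atz(t,(222.3,175),.142);b=atz(t,(287.2,170.5),.142)
print('cleat top',a,b,(a+b)/2,f(a-b))
a=atz(s,(207.4,219.1),.142);b=atz(s,(247.3,183.4),.142)
print('cleat side',a,b,(a+b)/2,f(a-b))
# rack top rear... front edge of top z=.154
a=atz(t,(190+112/6.667,130+230/6.667),.154);b=atz(t,(190+735/6.667,130+187/6.667),.154)
print('racktop front',a,b,(a+b)/2,f(a-b))
a=atz(s,(160+203/7.27,160+435/7.27),.154);b=atz(s,(160+617/7.27,160+75/7.27),.154)
print('racktop side',a,b,(a+b)/2,f(a-b))
for n in('caddy','strip','cleat'):
    l=[]
    for c in (s,t):
        d=landmark_of(c,n)
        if d: l.append((c,d[0]['location']))
    zz={'caddy':.108,'strip':.057,'cleat':.142,'plain_caddy':0}[n]
    print(n,[atz(c,u,zz) for c,u in l])
E
```

```text
strip edge [0.4918 0.3328 0.057 ] [0.471 0.248 0.057] [0.4814 0.2904 0.057 ] (np.float64(76.23062751390654), np.float64(0.08722187589391825))
tray diag [0.4343 0.2373 0.045 ] [0.3693 0.3766 0.045 ] [0.4018 0.307  0.045 ] (np.float64(-64.97916673345777), np.float64(0.15367954930000782))
cleat top [0.6338 0.1557 0.142 ] [ 0.6435 -0.0042  0.142 ] [0.6386 0.0757 0.142 ] (np.float64(93.49442962906468), np.float64(0.16015607533471815))
cleat side [0.6306 0.16   0.142 ] [ 0.6392 -0.0004  0.142 ] [0.6349 0.0798 0.142 ] (np.float64(93.06453466280321), np.float64(0.16057578970615352))
racktop front [0.6574 0.1919 0.154 ] [ 0.6715 -0.0364  0.154 ] [0.6644 0.0777 0.154 ] (np.float64(93.53522613338389), np.float64(0.22874137560294477))
racktop side [0.6541 0.1955 0.154 ] [ 0.6685 -0.0303  0.154 ] [0.6613 0.0826 0.154 ] (np.float64(93.62886124250085), np.float64(0.22633778757635256))
caddy [array([0.4036, 0.3144, 0.108 ]), array([0.4041, 0.3086, 0.108 ])]
strip [array([0.4819, 0.2911, 0.057 ]), array([0.4809, 0.2856, 0.057 ])]
cleat [array([0.6439, 0.0788, 0.142 ])]
```

```bash
python3 -m creep '[27,40,4,1.5,0.3, 27,40,4,1.5,0.3, 27,40,4,1.5,0.3, 27,40,4,1.5,0.3, 27,40,4,1.5,0.3, 27,40,4,1.5,0.3, 27,40,4,1.5,0.3, 27,40,4,1.5,0.3, 27,40,4,1.5,0.3, 27,40,4,1.5,0.3, 27,40,4,1.5,0.3]' 25
```

```text
clock: 2.75
eef_pos: [0.4209, -0.1263, 0.2827]
eef_rot: [-3.124, -0.335, -0.002]
wrist_force: [0.2, 0.6, -0.1]
finger_gap: 0.0601
```

```bash
python3 -m creep '[-2.9,44,-3,1.09,0.3, -2.9,44,-3,1.09,0.3, -2.9,44,-3,1.09,0.3, -2.9,44,-3,1.09,0.3, -2.9,44,-3,1.09,0.3, -2.9,44,-3,1.09,0.3, -2.9,44,-3,1.09,0.3, -2.9,44,-3,1.09,0.3, -2.9,44,-3,1.09,0.3, -2.9,44,-3,1.09,0.3, -2.9,44,-3,1.09,0.3]'
python3 - <<'E'
from h import *
np.set_printoptions(precision=4,suppress=True)
c=optics.capture('wrist');save(c,'c_w.png');print(np.array(c['pose']))
for n in('caddy','strip'):
    zz={'caddy':.108,'strip':.057}[n]
    for d in landmark_of(c,n)[:2]: print(n,d['p'],np.round(d['location'],1),atz(c,d['location'],zz))
t=optics.capture('top')
for n in('caddy','strip','cleat'):
    zz={'caddy':.108,'strip':.057,'cleat':.142}[n]
    for d in landmark_of(t,n)[:1]: print(n,d['p'],np.round(d['location'],1),atz(t,d['location'],zz))
E
```

```text
clock: 3.85
eef_pos: [0.3916, 0.314, 0.2522]
eef_rot: [-2.496, -1.907, 0.0]
wrist_force: [0.1, -0.6, 0.0]
finger_gap: 0.0597
[[ 0.263   0.9232  0.2801  0.3202]
 [ 0.9648 -0.2517 -0.0765  0.3323]
 [-0.0001  0.2903 -0.9569  0.3842]
 [ 0.      0.      0.      1.    ]]
caddy 0.64 [278.8 213.3] [0.4053 0.3117 0.108 ]
caddy 0.97 [157. 269.] [0.4079 0.3175 0.108 ]
strip 0.59 [174.3 238.1] [0.488  0.2907 0.057 ]
cleat 0.79 [253.  170.6] [0.6441 0.0803 0.142 ]
```

View pics/c_w.png

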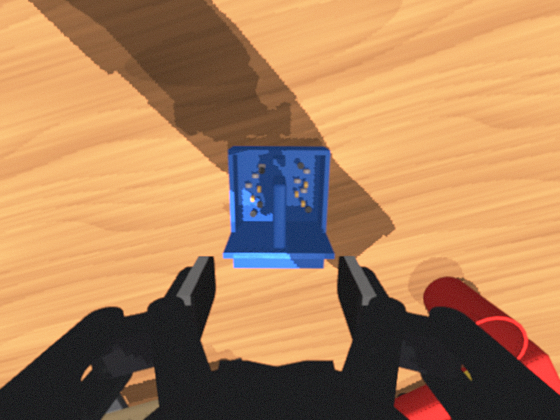

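```bash
python3 - <<'E'
from h import *
c=optics.capture('wrist')
cv2.imwrite('pics/c_w2.png',cv2.resize(c['image'][135:275,200:360],(800,700))[:600,:,::-1])
hsv=cv2.cvtColor(c['image'],cv2.COLOR_RGB2HSV)
e=np.array([.3916,.314]);
import math
r=cv2.Rodrigues(np.array(ctrl.get_obs()['eef_rot']))[0]; print(math.degrees(math.atan2(r[1,0],r[0,0])))
cx=np.array([math.cos(math.radians(-15.3)),math.sin(math.radians(-15.3))]);cy=np.array([-cx[1],cx[0]])
for uv,z in(((274,200),.125),((285,200),.125),((274,243),.125),((285,243),.125),((224,257),.102),((333,255),.102),((230,148),.045),((330,148),.045)):
    p=atz(c,uv,z)[:2]; print(uv,p.round(4),'rel tool',((p-e)@cx*1e3).round(1),((p-e)@cy*1e3).round(1))
E
```

```text
74.60236827715825
(274, 200) [0.3884 0.311 ] rel tool -2.3 -3.7
(285, 200) [0.3909 0.3201] rel tool -2.3 5.7
(274, 243) [0.4269 0.3003] rel tool 37.7 -3.9
(285, 243) [0.4296 0.3098] rel tool 37.7 6.0
(224, 257) [0.4376 0.2458] rel tool 62.3 -53.6
(333, 255) [0.4642 0.3504] rel tool 60.4 54.3
(230, 148) [0.3411 0.2748] rel tool -38.4 -51.1
(330, 148) [0.3696 0.3781] rel tool -38.1 56.0
```

View pics/c_w2.png

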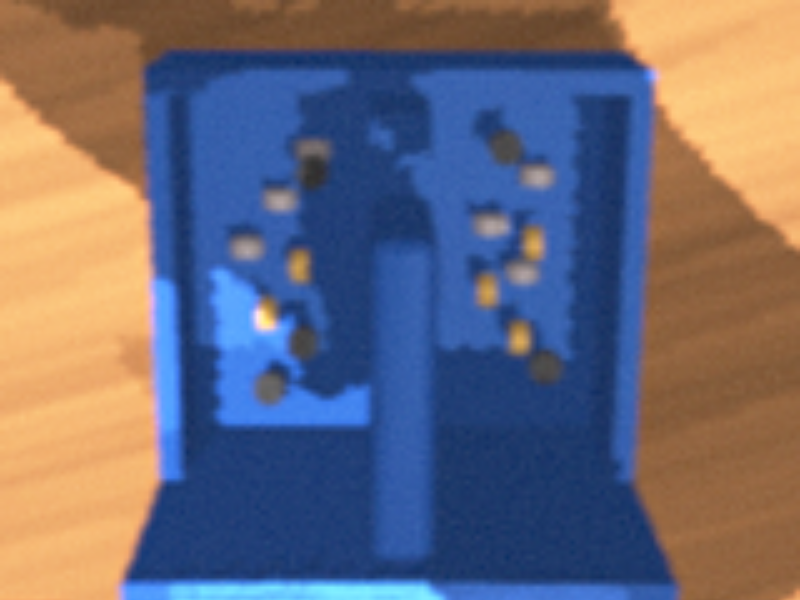

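```bash
python3 -m creep '[0,0.1,-5,0,0.3, 0,0.1,-10,0,0.3, 0,0.1,-13.5,0,0.3, 0,0.1,-15.2,0,0.3, 0,0.1,-15.2,0,0.3, 0,0.1,-15.2,0,0.95, 0,0.1,-15.2,0,0.95, 0,0.1,-15.2,0,0.95, 0,0.1,-15.2,0,0.95, 0,0.1,-15.2,0,0.95,0,0.1,-15.2,0,0.95, 0,0.1,-15.2,0,0.95]' 40
```

```text
clock: 5.45
eef_pos: [0.3927, 0.3144, 0.102]
eef_rot: [-2.498, -1.904, -0.006]
wrist_force: [-0.9, 2.3, 6.1]
finger_gap: 0.0112
```

```bash
python3 -m creep '[0,0,3,0,1, 0,0,7,0,1, 0,0,11,0,1, 0,0,14,0.1,1, 0,0,15,0.2,1, 0,0,15,0.3,1, 0,0,15,0.32,1, 0,0,15,0.32,1]' 60
python3 - <<'E'
from h import *
np.set_printoptions(precision=4,suppress=True)
s=optics.capture('side');t=optics.capture('top');save(s,'d_s.png');save(t,'d_t.png')
for n in('caddy','strip','cleat'):
    l=[]
    for c in (s,t):
        d=landmark_of(c,n)
        if d: l.append((c,d[0]['location'])); print(n,d[0]['p'],np.round(d[0]['location'],1))
    if len(l)==2: print(n,*tri(l))
E
```

```text
clock: 6.25
eef_pos: [0.3923, 0.3142, 0.2515]
eef_rot: [-2.165, -2.275, -0.004]
wrist_force: [-0.1, -0.3, -3.7]
finger_gap: 0.0111
caddy 0.98 [245.9 263.4]
caddy 0.85 [135.8 269.6]
caddy [0.4022 0.314  0.2602] [np.float64(0.002372018600231095), np.float64(0.0023720186002311587)]
strip 0.94 [204.8 268.3]
strip 0.79 [142.2 234.5]
strip [0.4834 0.323  0.2099] [np.float64(0.0013807924211351303), np.float64(0.0013807924211351917)]
cleat 0.67 [226.7 200.7]
cleat 0.89 [251.8 171.9]
cleat [0.6398 0.0825 0.1409] [np.float64(0.0014712539888595685), np.float64(0.0014712539888596234)]
```

View pics/d_s.png

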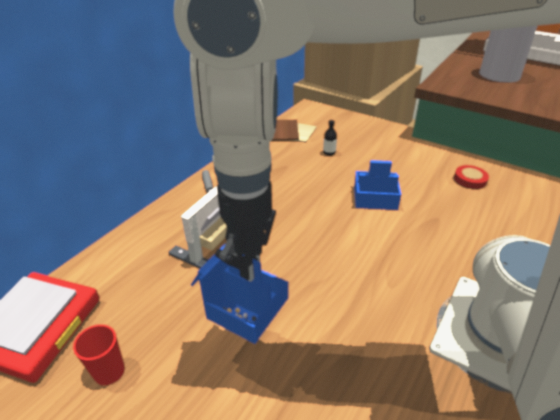

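View pics/d_t.png

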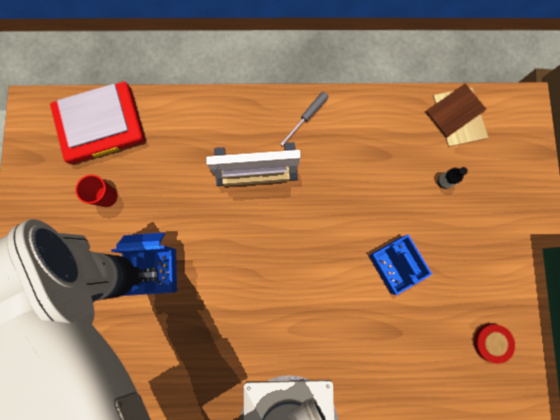

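```bash
python3 -m creep '[1.5,-2,0,0,1, 4,-5.5,0,0,1, 6.5,-9.2,0,0,1, 9,-13,0,0,1, 11.5,-17,0,0.01,1, 13.5,-20.5,0,0.01,1, 14.8,-22.8,0,0.01,1, 15.6,-24.1,0,0.01,1, 15.6,-24.1,0,0.01,1]' 60
python3 - <<'E'
from h import *
np.set_printoptions(precision=4,suppress=True)
s=optics.capture('side');t=optics.capture('top');w=optics.capture('wrist');save(s,'e_s.png');save(t,'e_t.png');save(w,'e_w.png')
for n in('caddy','strip','cleat'):
    l=[]
    for c in (s,t,w):
        d=landmark_of(c,n)
        if d: l.append((c,d[0]['location'])); print(n,round(d[0]['p'],2),np.round(d[0]['location'],1))
    if len(l)>=2: print(n,*tri(l[:2]))
for c,n,(x0,y0,w_) in((s,'s',(160,140,140)),(t,'t',(190,120,120))):
    im=c['image'][y0:y0+w_*3//4,x0:x0+w_]
    cv2.imwrite('pics/e2_%s.png'%n,cv2.resize(im,(800,600),interpolation=cv2.INTER_CUBIC)[:,:,::-1])
E
```

```text
clock: 7.55
eef_pos: [0.5494, 0.072, 0.2515]
eef_rot: [-2.154, -2.285, -0.004]
wrist_force: [0.6, -0.2, -3.5]
finger_gap: 0.0113
caddy 0.77 [255.3 164.5]
caddy 0.7 [275.5 309.6]
caddy [0.5558 0.0728 0.2645] [np.float64(0.0006002591949635415), np.float64(0.000600259194963402)]
strip 0.71 [223.5 174.9]
cleat 0.88 [224.5 202.1]
```

View pics/e2_s.png

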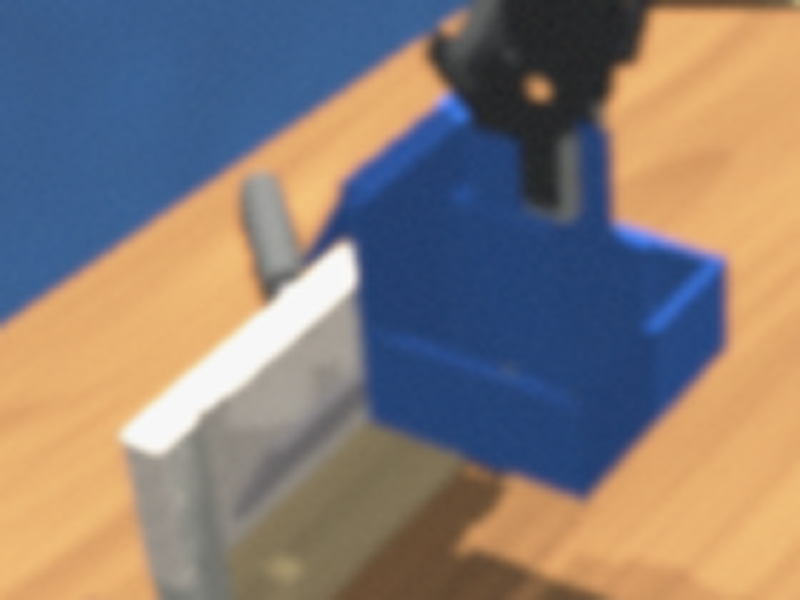

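View pics/e2_t.png

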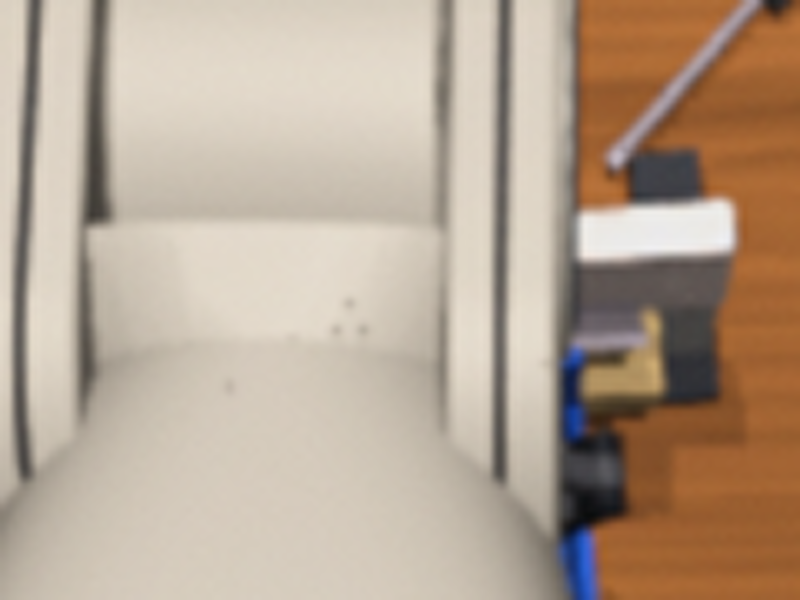

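View pics/e_w.png

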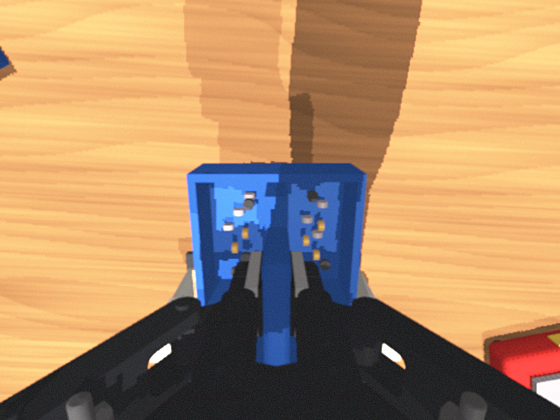

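```bash
python3 -m creep '[0.6,0.2,-1.2,0,1, 1.4,0.25,-2.1,0,1, 2,0.3,-2.1,0,1, 2.5,0.3,-2.1,0,1, 2.9,0.32,-2,0,1, 3.3,0.35,-1.8,0,1, 3.7,0.4,-1.6,0,1, 4.1,0.4,-1.4,0,1, 4.1,0.4,-1.4,0,1]' 25
python3 - <<'E'
from h import *
s=optics.capture('side');save(s,'f_s.png')
for n in('caddy','strip'):
    d=landmark_of(s,n); print(n,[(round(q['p'],2),np.round(q['location'],1)) for q in d[:2]])
im=s['image'][120:240,150:310]
cv2.imwrite('pics/f2_s.png',cv2.resize(im,(800,600),interpolation=cv2.INTER_CUBIC)[:,:,::-1])
E
```

```text
clock: 9.05
eef_pos: [0.5899, 0.0777, 0.2383]
eef_rot: [-2.151, -2.288, -0.006]
wrist_force: [-3.7, -1.2, -3.3]
finger_gap: 0.0113
caddy [(0.7, array([237.9, 168.6]))]
strip [(0.66, array([212.9, 182.1]))]
```

View pics/f2_s.png

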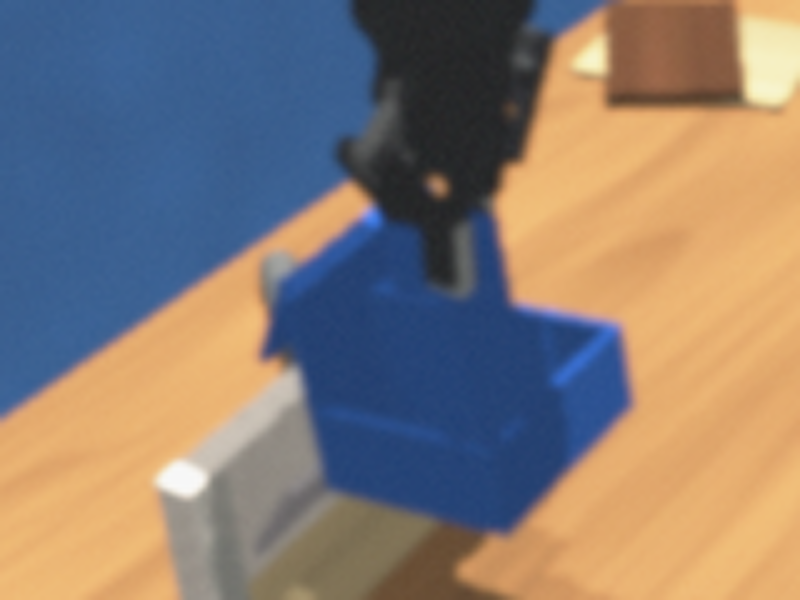

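```bash
python3 -m creep '[0.5,0,0.2,0,1, 0.9,0.05,0.35,0,1, 1.3,0.08,0.5,0,1, 1.7,0.1,0.7,0,1, 2.1,0.12,0.9,0,1, 2.3,0.14,0.9,0,1, 2.3,0.14,0.9,0,1]' 25
python3 -m creep '[0,0,0,0,1, 0,0,0,0,1, 0,0,0,0,1]' 100
python3 - <<'E'
from h import *
s=optics.capture('side');save(s,'g_s.png')
for n in('caddy','strip'):
    d=landmark_of(s,n); print(n,[(round(q['p'],2),np.round(q['location'],1)) for q in d[:2]])
im=s['image'][120:240,150:310]
cv2.imwrite('pics/g2_s.png',cv2.resize(im,(800,600),interpolation=cv2.INTER_CUBIC)[:,:,::-1])
E
```

```text
clock: 9.9
eef_pos: [0.6132, 0.0791, 0.2477]
eef_rot: [-2.152, -2.289, -0.007]
wrist_force: [-5.1, 0.0, 0.2]
finger_gap: 0.0108
clock: 10.2
eef_pos: [0.6132, 0.0791, 0.2478]
eef_rot: [2.152, 2.289, 0.007]
wrist_force: [-3.7, -0.6, -2.9]
finger_gap: 0.0107
caddy [(0.86, array([230.3, 163.6])), (0.59, array([209.9, 182.1]))]
strip [(0.82, array([211.6, 182.4]))]
```

View pics/g2_s.png

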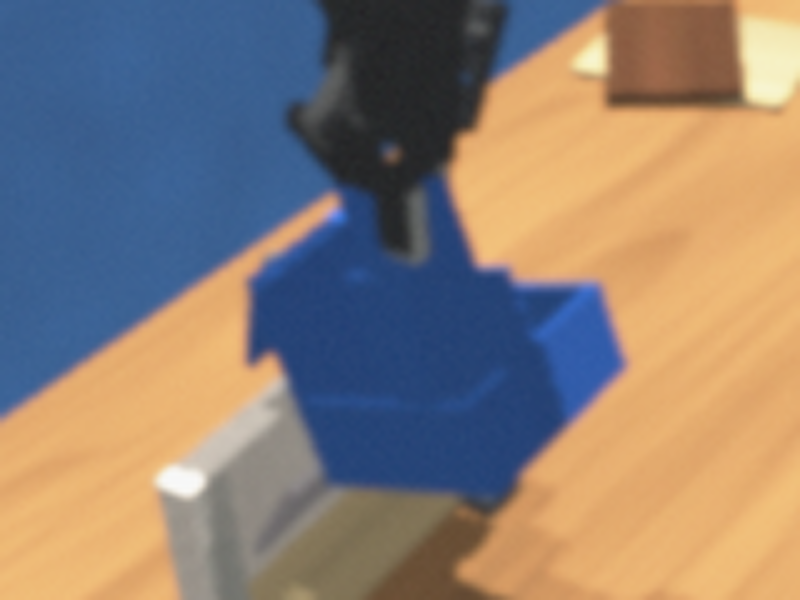

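```bash
cat > fit.py <<'E'
from h import *
from scipy.optimize import least_squares
RY=np.radians(3.4)
def R(th,yaw=RY):
    return cv2.Rodrigues(np.array([0,0,yaw]))[0]@cv2.Rodrigues(np.array([0,th,0.]))[0]
def fit(c,obs,x0):
    # params: th, caddy point xyz
    m=np.array([o[0] for o in obs],float)/1e3;u=np.array([o[1] for o in obs],float)
    f=lambda p:(proj(c,(R(p[0])@m.T).T+p[1:4])-u).ravel()
    r=least_squares(f,x0,loss='soft_l1'); return r.x,r.fun.reshape(-1,2)
E
python3 - <<'E'
from fit import *
np.set_printoptions(precision=4,suppress=True)
s=optics.capture('side')
obs=[((81,45,-51),(199.6,192.6)),((50,55,-108),(216.4,217.4)),((-50,55,-108),(250,218.6)),((-50,-55,-108),(275,193)),((-50,-55,-63),(270,177))]
p=ctrl.get_obs()['eef_pos']
x,r=fit(s,obs,[.35,p[0]+.011,p[1],p[2]+.008]); print(np.degrees(x[0]),x[1:],'rel tcp',x[1:]-p);print(r)
E
```

```text
18.24125182203078 [0.6248 0.0717 0.2427] rel tcp [ 0.0116 -0.0074 -0.0051]
[[ 0.5994  0.475 ]
 [-0.3951 -0.6603]
 [-0.2513  0.5327]
 [ 0.3358  0.1698]
 [-0.2033 -0.6419]]
```

```bash
python3 -m creep '[-0.5,-0.1,0,0,1, -1.2,-0.2,0.2,0,1, -2,-0.4,0.2,0,1, -2.5,-0.55,0.2,0,1, -2.6,-0.58,0.2,0,1, -2.6,-0.58,0.2,0,1]' 100
python3 - <<'E'
from fit import *
s=optics.capture('side');save(s,'i_s.png');t=optics.capture('top')
for c in(s,t):
  for n in('caddy','strip','cleat'):
    d=landmark_of(c,n); print(n,[(round(q['p'],2),np.round(q['location'],1)) for q in d[:2]])
for c,n,(x0,y0,w_) in((s,'s',(150,120,160)),(t,'t',(190,120,120))):
    im=c['image'][y0:y0+w_*3//4,x0:x0+w_]
    cv2.imwrite('pics/i2_%s.png'%n,cv2.resize(im,(800,600),interpolation=cv2.INTER_CUBIC)[:,:,::-1])
E
```

```text
clock: 11.0
eef_pos: [0.5871, 0.0732, 0.2501]
eef_rot: [2.152, 2.288, 0.008]
wrist_force: [1.0, 0.2, -4.2]
finger_gap: 0.0106
caddy [(0.83, array([242.8, 162.7]))]
strip [(0.55, array([219.7, 186.3]))]
cleat [(0.83, array([226.3, 200.2]))]
caddy []
strip []
cleat []
```

View pics/i2_s.png

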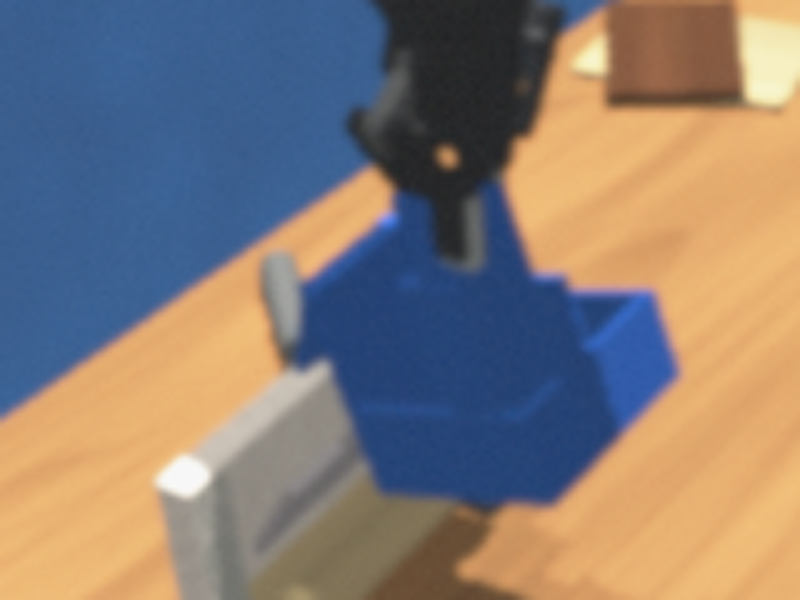

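View pics/i2_t.png

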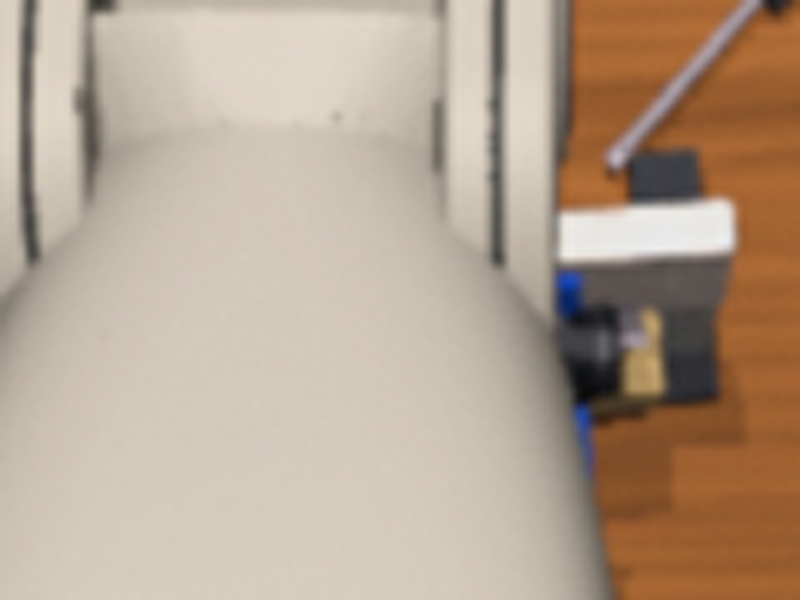

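```bash
python3 - <<'E'
from fit import *
np.set_printoptions(precision=4,suppress=True)
s=optics.capture('side')
obs=[((50,55,-108),(225.6,218)),((-50,55,-108),(259.6,220)),((-50,-55,-108),(285.6,194.4)),((-50,-55,-63),(281,178.4))]
p=np.array(ctrl.get_obs()['eef_pos'])
x,r=fit(s,obs,[.35,p[0]+.011,p[1],p[2]+.008]); print(np.degrees(x[0]),x[1:],'rel tcp',x[1:]-p);print(r)
for th in (16,18,20,22):
    c=p+[0,0,.008]-R(np.radians(th))@np.array([-.011,0,0])
    print(th,(proj(s,[c+R(np.radians(th))@(np.array(o[0])/1e3) for o in obs])-[o[1] for o in obs]).round(1).tolist())
# cleat/rack predicted in side image for O
O=np.array([.638,.0762,.142]);M=R(0)
print(proj(s,[O+M@np.array(q)/1e3 for q in((0,80,0),(0,-80,0),(28,113,12),(28,-113,12))]))
E
```

```text
17.283871344377005 [0.6008 0.0632 0.2436] rel tcp [ 0.0135 -0.0101 -0.006 ]
[[ 0.0889 -0.3107]
 [ 0.8782  0.7954]
 [-0.2213  0.1951]
 [-0.7017 -0.6602]]
16 [[-3.3, -1.6], [-1.9, 0.4], [-2.4, -0.6], [-2.7, -1.6]]
18 [[-1.7, -0.7], [-0.6, -0.0], [-1.2, -1.0], [-2.0, -2.2]]
20 [[-0.2, 0.2], [0.6, -0.5], [-0.0, -1.5], [-1.4, -2.7]]
22 [[1.4, 1.0], [1.7, -1.0], [1.1, -2.0], [-0.8, -3.3]]
[[207.6511 217.7538]
 [246.945  182.3252]
 [187.7365 217.8443]
 [244.6469 169.0085]]
```

```bash
python3 -m creep '[0,0,-0.8,0,1, 0,0,-1.8,0,1, 0,0,-2.8,0,1, 0,0,-3.6,0,1, 0,0,-4,0,1, 0,0,-4,0,1]' 100
python3 - <<'E'
from fit import *
s=optics.capture('side');save(s,'j_s.png')
im=s['image'][120:240,150:310]
cv2.imwrite('pics/j2_s.png',cv2.resize(im,(800,600),interpolation=cv2.INTER_CUBIC)[:,:,::-1])
E
```

```text
clock: 12.05
eef_pos: [0.587, 0.0733, 0.2088]
eef_rot: [-2.151, -2.288, -0.006]
wrist_force: [0.3, -0.1, -4.8]
finger_gap: 0.0108
```

View pics/j2_s.png

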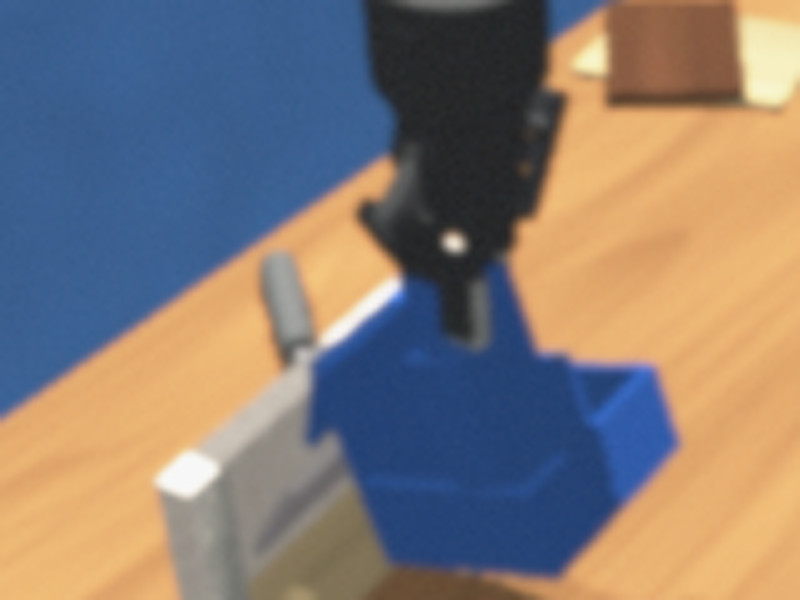

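```bash
python3 -m creep '[0,0,-0.5,0,1, 0,0,-1,0,1, 0,0,-1.5,0,1, 0,0,-1.7,0,1, 0,0,-1.7,0,1]' 80
python3 - <<'E'
from fit import *
s=optics.capture('side');save(s,'k_s.png')
im=s['image'][120:240,150:310]
cv2.imwrite('pics/k2_s.png',cv2.resize(im,(800,600),interpolation=cv2.INTER_CUBIC)[:,:,::-1])
E
```

```text
clock: 12.6
eef_pos: [0.5876, 0.0734, 0.1924]
eef_rot: [2.152, 2.289, 0.007]
wrist_force: [1.7, 0.2, -3.6]
finger_gap: 0.0111
```

View pics/k2_s.png

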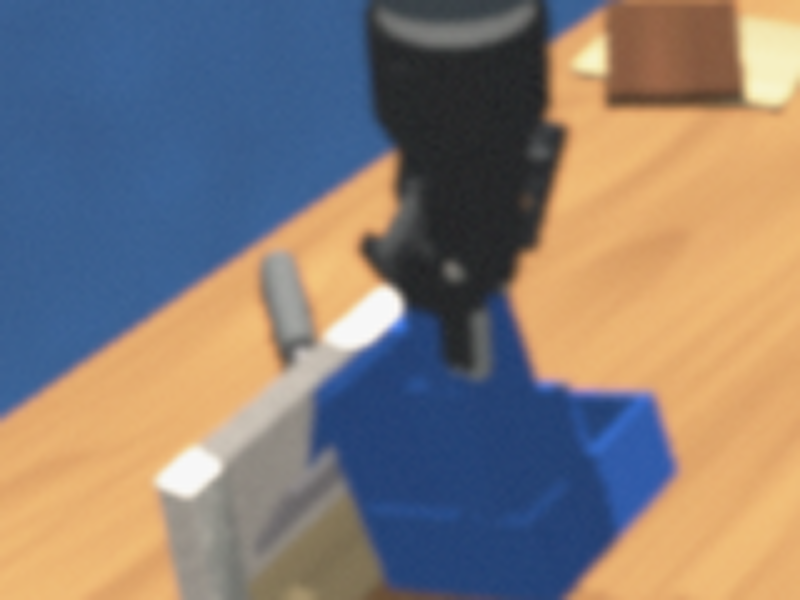

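```bash
python3 -m creep '[-0.2,0,-0.4,0,1, -0.4,0,-0.9,0,1, -0.65,-0.05,-1.5,0,1, -0.8,-0.05,-1.9,0,1, -1,-0.06,-2.4,0,1, -1.15,-0.07,-2.8,0,1, -1.15,-0.07,-2.8,0,1]' 22
python3 - <<'E'
from fit import *
s=optics.capture('side');save(s,'l_s.png')
im=s['image'][120:240,150:310]
cv2.imwrite('pics/l2_s.png',cv2.resize(im,(800,600),interpolation=cv2.INTER_CUBIC)[:,:,::-1])
E
```

```text
clock: 13.35
eef_pos: [0.5756, 0.0726, 0.1638]
eef_rot: [-2.152, -2.288, -0.006]
wrist_force: [5.6, 0.5, -1.9]
finger_gap: 0.0106
```

View pics/l2_s.png

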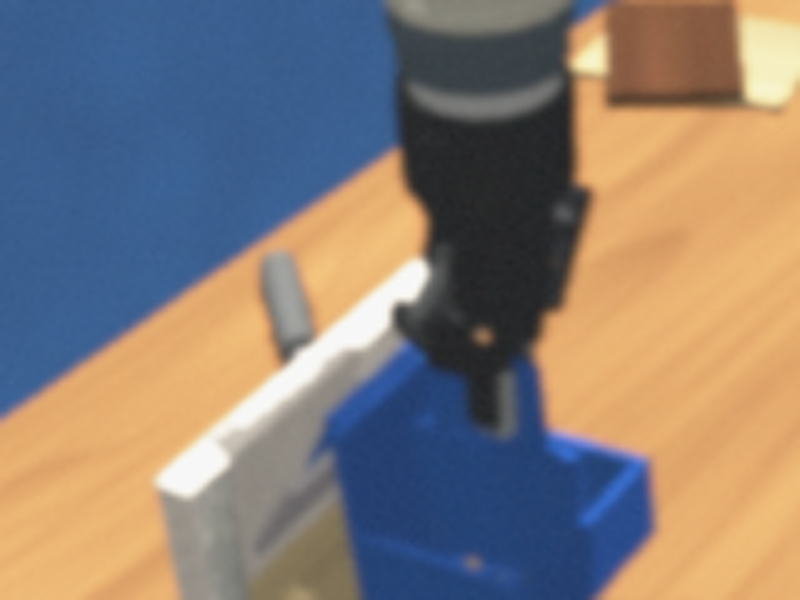

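```bash
python3 -m creep '[0,0,-0.4,0,1, -0.1,0,-0.8,0,1, -0.2,0,-1.1,0,1, -0.2,0,-1.4,0,1, -0.2,0,-1.4,0,1]' 20
python3 - <<'E'
from fit import *
s=optics.capture('side');save(s,'m_s.png')
im=s['image'][150:270,150:310]
cv2.imwrite('pics/m2_s.png',cv2.resize(im,(800,600),interpolation=cv2.INTER_CUBIC)[:,:,::-1])
E
```

```text
clock: 13.9
eef_pos: [0.5735, 0.0725, 0.1522]
eef_rot: [2.151, 2.288, 0.008]
wrist_force: [-3.3, -0.1, 24.2]
finger_gap: 0.0109
```

View pics/m2_s.png

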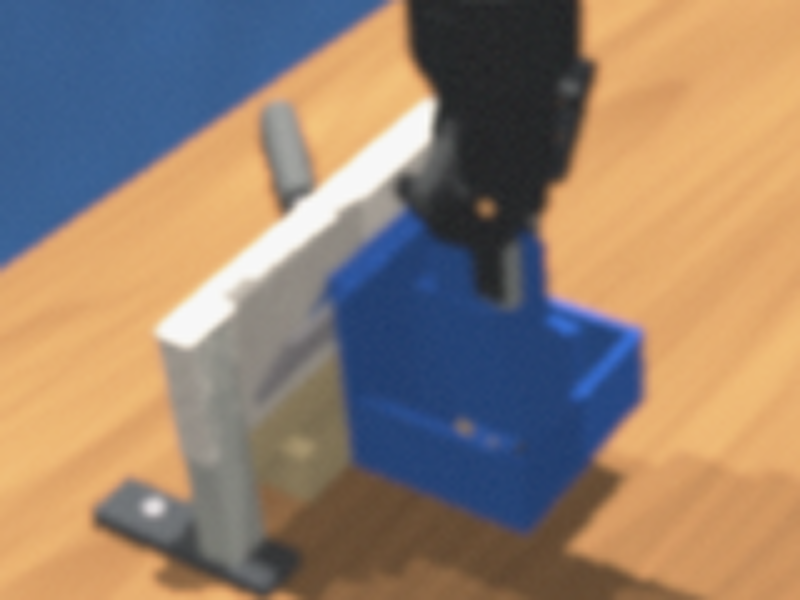

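```bash
python3 -m creep '[0,0,0,0,0.6, 0,0,0,0,0.6, 0,0,0,0,0.6, 0,0,0,0,0.6, 0,0,2,0,0.5, 0,0,5,0,0.5, 0,0,10,0,0.5, -7,0,14,0,0.5, -14,0,14,0,0.5, -19,0,14,0,0.5, -19,0,14,0,0.5]' 20
python3 - <<'E'
from fit import *
np.set_printoptions(precision=4,suppress=True)
s=optics.capture('side');save(s,'n_s.png');t=optics.capture('top');save(t,'n_t.png')
for n in('caddy','strip','cleat'):
    l=[]
    for c in (s,t):
        d=landmark_of(c,n)
        if d: l.append((c,d[0]['location'])); print(n,round(d[0]['p'],2),np.round(d[0]['location'],1))
    if len(l)==2: print(n,*tri(l))
for c,n,(x0,y0,w_) in((s,'s',(150,150,160)),(t,'t',(190,120,120))):
    im=c['image'][y0:y0+w_*3//4,x0:x0+w_]
    cv2.imwrite('pics/n2_%s.png'%n,cv2.resize(im,(800,600),interpolation=cv2.INTER_CUBIC)[:,:,::-1])
E
```

```text
clock: 15.05
eef_pos: [0.3813, 0.0726, 0.292]
eef_rot: [2.151, 2.288, 0.007]
wrist_force: [-0.3, -0.1, 0.8]
finger_gap: 0.0425
caddy 0.6 [246. 200.]
caddy 0.88 [253.6 192.6]
caddy [0.5839 0.0775 0.1622] [np.float64(0.0004888841122467723), np.float64(0.0004888841122468782)]
strip 0.67 [220.1 209.1]
strip 0.55 [251.4 164.7]
strip [0.6658 0.0844 0.1066] [np.float64(0.00395438932196745), np.float64(0.003954389321967306)]
cleat 0.64 [226.4 198.8]
cleat 0.93 [251.6 172.4]
cleat [0.6379 0.0832 0.1474] [np.float64(0.00025698962298168187), np.float64(0.0002569896229817732)]
```

View pics/n2_s.png

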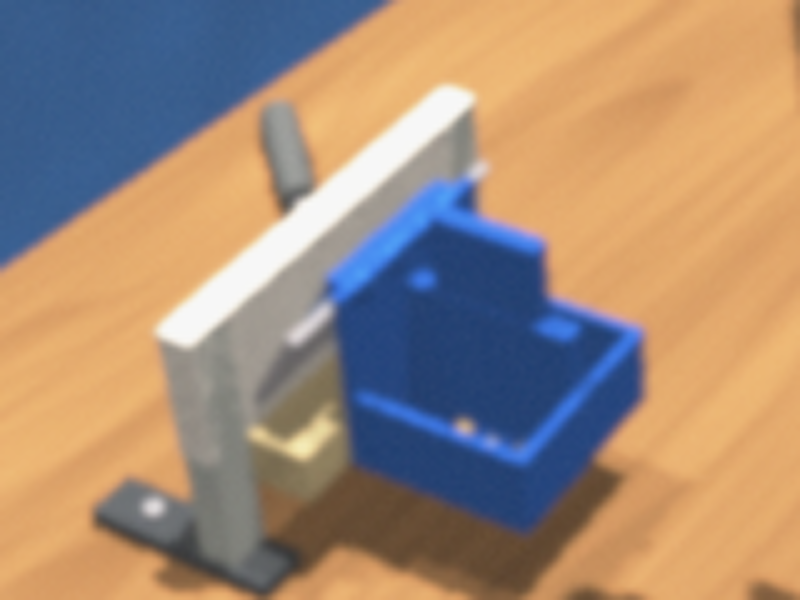

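View pics/n2_t.png

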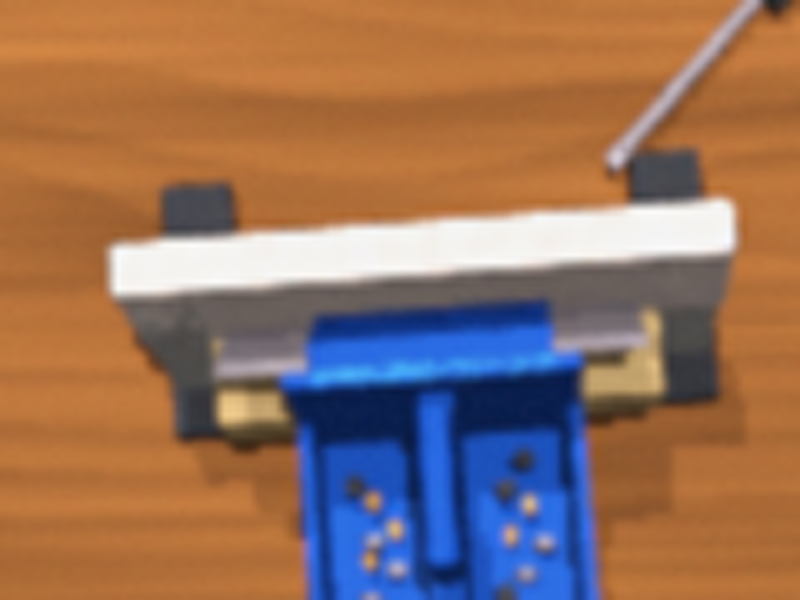

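```bash
python3 - <<'E'
from fit import *
np.set_printoptions(precision=4,suppress=True)
s=optics.capture('side');t=optics.capture('top')
S=lambda a,b:(150+a/5,150+b/5)
obs=[((50,55,-108),S(355,460)),((-50,55,-108),S(527,530)),((-50,55,-63),S(522,462)),((-50,-55,-63),S(643,335)),((-50,-55,-108),S(643,400))]
O=np.array([.638,.0762,.142]);C=O+R(0)@np.array([-.055,0,.016])
x,r=fit(s,obs,[0,*C]);print(np.degrees(x[0]),x[1:],'home',C)
rack=[((0,80,0),(207.4,219.1)),((0,-80,0),(247.3,183.4)),((28,113,12),(187.9,219.8)),((28,-113,12),(244.9,170.3))]
xr,rr=fit(s,rack,[0,*O]);print('rack by same cam',np.degrees(xr[0]),xr[1:])
for th in(0,3,6):
  for dz in (0,.003,.006):
    c=C+[0,0,dz]
    d=proj(s,[c+R(np.radians(th))@(np.array(o[0])/1e3) for o in obs])-[o[1] for o in obs]
    print(th,dz,d.round(1).tolist())
print('rack off',(proj(s,[O+R(0)@np.array(q[0])/1e3 for q in rack])-[q[1] for q in rack]).round(1).tolist())
cv2.imwrite('pics/o_s.png',cv2.resize(s['image'][180:225,200:260],(800,600),interpolation=cv2.INTER_CUBIC)[:,:,::-1])
E
```

```text
-0.7282806940537272 [0.5949 0.0548 0.1378] home [0.5831 0.0729 0.158 ]
rack by same cam 2.503292351388739 [0.6332 0.0811 0.1433]
0 0 [[-1.0, 0.2], [-0.5, 0.7], [-0.3, -0.1], [-0.0, -1.5], [0.1, -0.4]]
0 0.003 [[-1.2, -0.7], [-0.5, -0.2], [-0.4, -1.0], [-0.0, -2.5], [0.1, -1.3]]
0 0.006 [[-1.3, -1.6], [-0.6, -1.2], [-0.4, -2.0], [-0.0, -3.4], [0.1, -2.3]]
3 0 [[1.0, 1.8], [1.5, 0.7], [0.8, -0.5], [1.1, -2.0], [2.1, -0.5]]
3 0.003 [[0.9, 0.9], [1.5, -0.3], [0.8, -1.4], [1.1, -2.9], [2.1, -1.5]]
3 0.006 [[0.7, -0.1], [1.4, -1.2], [0.7, -2.4], [1.1, -3.9], [2.1, -2.4]]
6 0 [[3.0, 3.3], [3.5, 0.5], [1.9, -0.9], [2.2, -2.5], [4.0, -0.8]]
6 0.003 [[2.9, 2.3], [3.4, -0.4], [1.9, -1.9], [2.2, -3.5], [4.0, -1.7]]
6 0.006 [[2.8, 1.4], [3.4, -1.3], [1.8, -2.9], [2.2, -4.4], [4.0, -2.6]]
rack off [[0.3, -1.3], [-0.4, -1.1], [-0.2, -2.0], [-0.3, -1.3]]
```

View pics/o_s.png

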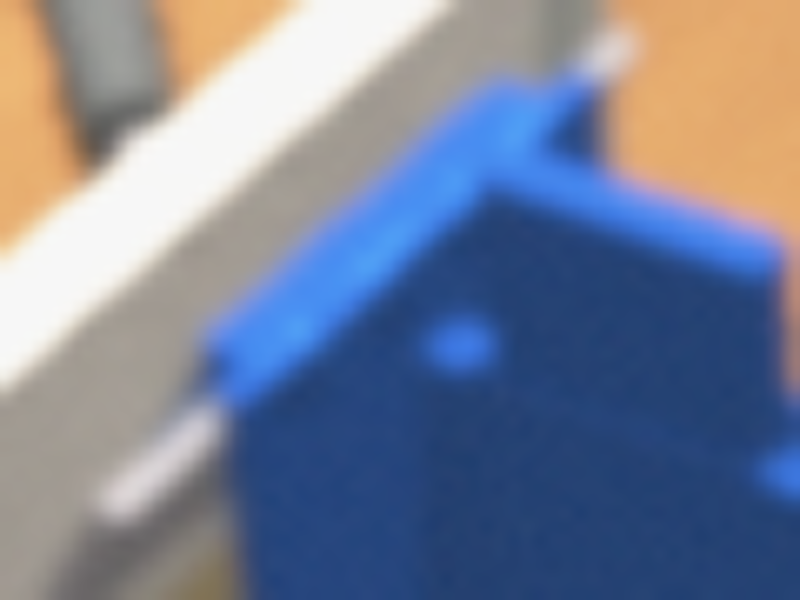

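```bash
python3 -m creep '[4,0,0,0,1, 9,0,0,0,1, 14,0,0,0,1, 18,0,0,0,1, 20.5,0.05,-2,0,1, 20.5,0.05,-5,0,1, 20.5,0.05,-8,0,1, 20.5,0.05,-9.2,0,1, 20.5,0.05,-9.2,0,1]' 20
python3 -m creep '[0,0,-0.4,0,1, 0,0,-0.8,0,1, 0,0,-1,0,1, 0,0,-1.2,0,1, 0,0,-1.2,0,1]'
```

```text
clock: 16.45
eef_pos: [0.5887, 0.0729, 0.1977]
eef_rot: [-2.15, -2.287, -0.002]
wrist_force: [0.7, -0.8, 0.7]
finger_gap: 0.0
clock: 16.95
eef_pos: [0.5887, 0.0729, 0.1859]
eef_rot: [-2.151, -2.287, -0.003]
wrist_force: [0.7, -0.2, -0.6]
finger_gap: -0.0
```

```bash
python3 -m creep '[0,0,-0.1,0,1, 0,0,-0.15,0,1, 0,0,-0.15,0,1]'; python3 -m creep '[0,0,-0.1,0,1, 0,0,-0.15,0,1, 0,0,-0.15,0,1]'
```

```text
clock: 17.25
eef_pos: [0.5888, 0.0729, 0.1857]
eef_rot: [-2.151, -2.288, -0.004]
wrist_force: [-3.4, -0.7, 7.6]
finger_gap: 0.0002
clock: 17.55
eef_pos: [0.5888, 0.073, 0.1857]
eef_rot: [2.152, 2.289, 0.006]
wrist_force: [-4.2, -1.0, 10.2]
finger_gap: 0.0003
```

```bash
python3 -m creep '[0,0,1,0,1, 0,0,4,0,1, 0,0,8,0,1, -4,0,11,0,1, -9,0,11,0,1, -14,0,11,0,1, -19,0,11,0,1, -19,0,11,0,1]' 20
python3 - <<'E'
from fit import *
s=optics.capture('side');save(s,'p_s.png');t=optics.capture('top');save(t,'p_t.png')
for n in('caddy','strip','plain_caddy'):
    for c in (s,t): 
        d=landmark_of(c,n)
        if d: print(n,round(d[0]['p'],2),np.round(d[0]['location'],1))
E
```

```text
clock: 18.35
eef_pos: [0.3936, 0.0733, 0.2974]
eef_rot: [2.151, 2.289, 0.007]
wrist_force: [0.1, 0.5, 0.3]
finger_gap: -0.0
caddy 0.96 [247.4 201.6]
caddy 0.71 [250.6 190.5]
strip 0.94 [221.5 207.1]
strip 0.64 [251.4 165.4]
plain_caddy 0.57 [375.8 195.2]
plain_caddy 0.91 [399.5 263.1]
```

View pics/p_s.png

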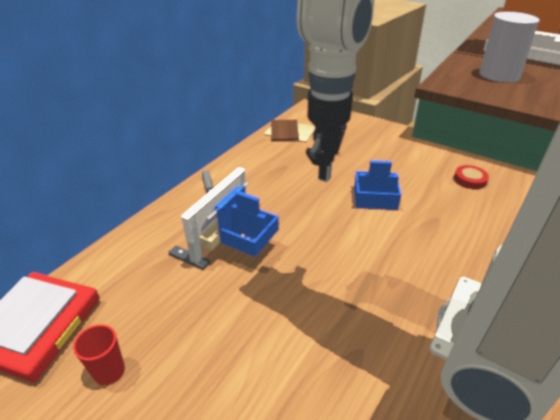

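View pics/p_t.png

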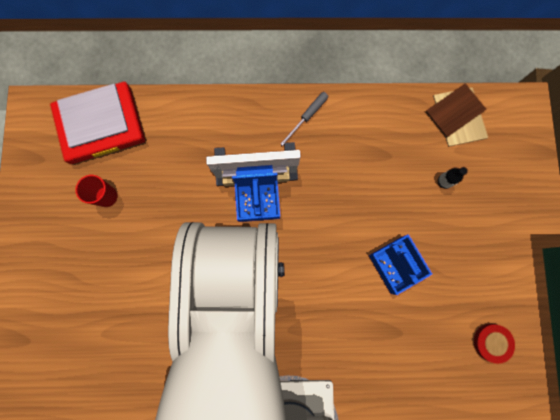

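The caddy hangs level on the rack around top-view pixel (257,195). The plain caddy is still at (400,264), and the arm is clear of everything.

```bash
python3 -c "
from plant import ctrl
print(ctrl.hand_in())"
```

```text
the job is handed in; nothing more can be done
None
```

The caddy with the angled strip now hangs level on the cleat, and I handed the job in at about 18 s of the 51 s allowed.

I pinched its board and pushed its back wall against the cleat edge, which tipped it back about 17–20° by image fit. I then lowered the strip into the groove, let the caddy swing down level with a light grip, and released it.

**Seating:** a light touch of about 10 N found the board top at 174.7 mm, against 175 mm nominal for fully home. The pose in the side picture fits level to within about 1°. The side camera alone could not settle the height, being about 3 mm uncertain once its own offset on the rack is counted.

**Centring:** in the top picture, the middles of the strip and the cleat agree within about 1 mm.

**Plain caddy:** the top view shows it about 2 pixels or less from where it was at the start, and the arm never touched it.

**Forces:** the highest wrist force I read was about 24 N, at the end of letting the caddy down. I only read forces at the end of each move.

**Disagreements:** the trained networks' points for the caddy, strip and cleat scattered by several millimetres in places. I relied more on my own edge readings and on touch.

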